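# Zero the clamping gauge and hold the mould closed

### The job

Unloaded, turn the bezel of the dial gauge until its zero mark stands at the pointer, and let go of it. Then fit the upper mould half over the two dowels of the lower half (big hole on the thick dowel) until the faces meet, press it down until the pointer stands in the thick black band of the scale, and finish while still gripping the mould and pressing steadily like that. Leave the other things on the table alone.

Things in the scene. Friction and masses are not known exactly. Their poses are not given: they have to be found in the camera images.
- bezel_center (a point): Centre of the dial gauge's bezel, a knurled steel ring, on its axis and half-way up. The dial lies face up at the right-hand (-y) end of the fixed press stand. The ring is 58 mm across and 18 mm high (9 mm above and below this point), gripped across its outside; the housing below it is narrower (48 mm). White scale face 10 mm below the open rim, turning with the ring.
- press_stand: The fixed press stand that carries dial, spring plate and lower mould half. Origin at the middle of the underside of its base (100 x 250 x 12 mm); x across the base, z up; the block's centre is at y = +50 mm, the dial's at y = -90 mm.
- bezel (a joint): Angle of bezel and scale in rad, counter-clockwise positive from above; 0 when the zero mark (thick long tick, with a black block on the rim) lies at the unloaded pointer. Starts at +0.5 to +1.3: turn it clockwise. Range -0.8 to 1.9; friction about 0.06 N m, stays where left. The scale's thick black arc (clamping band) runs from 1.05 to 1.95 rad clockwise of the zero mark.
- pointer_hub (a point): Hub of the dial's black pointer (21 mm long), under the open rim. It does not turn with the bezel; its +x axis is the pointing direction. Unloaded it points along the stand's +x, away from the robot; it turns clockwise 0.3 rad (one division) for each mm that the lower half is pressed down.
- dowel_big (a point): Foot of the thick dowel (14 mm across, 18 mm high, tapered tip) on the upper (mating) face of the lower mould half, an aluminium block 60 x 110 x 20 mm on a spring plate of the stand; the face is 72 mm above the table unloaded. z up, +y from thin to thick dowel. Stand: base 100 x 250 x 12 mm, fixed; the dial's centre is 140 mm from the block's, on the thin dowel's side.
- dowel_small (a point): Foot of the thin dowel (9 mm across, 18 mm high, tapered tip) on the same face, 80 mm from the thick one; the block's middle, with a low dome 6.5 mm high, is half-way between.
- lower_half (a joint): How far the lower mould half is pressed down on its spring, in m: 0 unloaded, 0.008 at the stop. The spring gives 2.5 N per mm; the clamping band on the dial means 0.0035 to 0.0065 (about 9 to 16 N); the upper half's weight alone gives about 0.001 to 0.0015.
- upper_half: Upper mould half: aluminium block 60 x 110 x 20 mm with two through holes 2 mm wider than their dowels and a gripping rib on top, 0.24 to 0.39 kg; lies loose on the table, mating face down. Origin at the middle of its underside, z up, +y along the block towards the big hole.
- upper_grip (a point): Centre of the upper half's gripping rib, 34 mm above the mating face (14 mm above the block's top, 14 mm below the rib's top). The rib is 22 mm thick along x (grip across this), 46 mm long along y, 28 mm high.
- hole_big (a point): Centre of the big hole (16 mm) of the upper half, on the underside (mating face); comes to the foot of the thick dowel when closed.
- hole_small (a point): Centre of the small hole (11 mm) of the upper half, on the underside; comes to the foot of the thin dowel when closed.
- drip_pan: Bystander: brass candle drip pan, 56 mm wide, 44 mm high; origin under its middle. To be left alone.
- brass_knop: Bystander: turned brass knop, 36 mm wide, 49 mm high; origin under its middle. To be left alone.
- wax_dish: Bystander: round white dish, 80 mm wide, 21 mm high; origin under its middle. To be left alone.
- cork: Bystander: cork stopper, 24 mm wide, 25 mm high; origin under its middle. To be left alone.

How it is judged:
By the outcome, as a careful person would: the job done as asked, in the order asked, and still so for the second after the job is handed in, while the arm keeps its last pose, push and grip.
It also fails if it takes over 64 s, if anything falls off the work surface, if the arm or the gripper's body presses on something with over 40 N, if the wrist force passes 120 N, or if a joint passes its speed limit or range.

### The arm

A 6-joint arm with a two-finger parallel gripper is mounted at the origin on a cart in front of the work surface, level with it; the furniture and walls round the work are solid. World frame = base frame: x ahead of the robot, y to its left, z up, the work surface at z = 0. Lengths are in m, angles in degrees, forces in N, time in s.
With the tool pointing down it reaches from about 0.25 to 0.85 m from the base axis. Payload 12.5 kg.
Tool frame: the origin (TCP) lies at the very end of the fingers, on their centre line; the grasp point (between the pads) lies 19 mm behind it; z points along the fingers, y is the direction in which the jaws open and shut (so a half turn about z gives the same grasp; the last joint's range is limited). The gripper opens to 93 mm and grips with 3 to 60 N. Pads are 15 mm wide; open, the fingers measure 128 mm over their backs; the gripper's body (75 mm by 188 mm) begins 65 mm behind the grasp point.
Start: joints at [-4.847, 20.094, 94.641, -0, 65.266, -4.847], TCP at [0.55, 0, 0.219] pointing down, gripper open.
Joint ranges: [-157.81, 157.81], [-45, 120.19], [0.68, 151.7], [-89.99, 269.99], [4.06, 180], [-164.3, 164.3]. Speed limits (degrees/s): [127.2, 127.2, 159.86, 180, 180, 180].

### API

Orientations are given as a 3x3 rotation matrix whose columns are the frame's x, y, z axes.
In Python, from station import bot gives the robot as it stands.
- The arm moves only by the tool step_arm, never from a script. Its argument "steps" is a list of rows, each an object of numbers: "gripper": the opening, from -1 (shut) to 1 (fully open); "tx", "ty", "tz": the shift along the tool's x, y, z in m; "twist": the turn about the tool's z in rad. A call has 1 to 10 rows; each row shifts and turns the commanded pose from where the row before left it, along the tool's axes as they then stand; what a row does not reach is not made up. A row lasts 1/10 s, in which the tool goes at most 50 mm and 8.59 degrees, less where a joint would pass 70% of its speed; a pose out of reach is approached as far as the arm can. A call with a gripper value outside its range is refused whole. The fingers move at their own pace and stop on an object; "squeeze" is the grip in N (left out, the last holds). Time passes only in rows, so rows that do not move let the fingers close. It gives the time, the measured TCP pose, the force and the opening at its end, in the units of the state.
- bot.get_obs(): the state, without advancing time (a new reading comes with each control period).
- bot.capture(name): name is "scene" or "side" or "wrist"; returns a dict with "image" (400x640x3 uint8, red, green, blue), "fx", "fy", "cx", "cy" (pixels), "k1" (the pictures are not rectified: a ray, as slopes to the right and down, at radius r is drawn at 1 + k1 r^2 times it, then the intrinsics apply), "R" (3x3) and "t" (3): a world point X has camera coordinates R X + t. Camera axes: x right, y down, z forward; pixel columns grow to the right and rows downward; lengths in m; the calibration is good to about 2 mm. A picture is of the moment at which its call begins. There is no depth.
- bot.finish_job(): hands the job in, once; it reports no verdict.
The state is a dict: "t": time; "joint_pos": joint angles; "joint_vel": joint speeds; "joint_torque": joint torques, N m; "ee_pos": TCP position; "tcp_rot": TCP orientation; "ft_force": force on the tool from outside, world axes, zero at the start; "torque": the same for the moment, N m; "width": finger opening in m.
Only numpy, scipy, OpenCV 4.12 (cv2) and the standard library are available. Lean on these libraries where they do the work, as an engineer would, in place of code of your own. Each camera call takes 0.05 s, during which the arm holds its last target.

## Working session

There is one attempt and no reset: what is moved stays moved. The work goes in short steps, Python scripts to look and compute and a tool call to move; the robot and the scene stay as the last step left them, time stands still between calls to the robot, and variables do not carry over. Pictures are saved under pics/ and viewed, and the job is handed in when it is done.

Besides the shell and the picture viewer there is one more tool, called after "Emit:" as name(argument=value, ...) on one line, values as JSON. step_arm: Moves the arm, as the interface text tells. Its arguments: {"type":"object","properties":{"steps":{"type":"array","items":{"type":"object","properties":{"gripper":{"type":"number"},"tx":{"type":"number"},"ty":{"type":"number"},"tz":{"type":"number"},"twist":{"type":"number"}}}},"squeeze":{"type":"number"}},"required":["steps"]}

```bash
ls; mkdir -p pics; cat > h.py <<'E'
import numpy as np, cv2, json, pickle
from station import bot
def cap(name,tag):
    c=bot.capture(name); im=np.array(c['image'])[:,:,::-1].copy()
    cv2.imwrite(f'pics/{tag}.png',im)
    c=dict(c); pickle.dump(c,open(f'pics/{tag}.pkl','wb')); return c
def load(tag): return pickle.load(open(f'pics/{tag}.pkl','rb'))
def Kd(c):
    K=np.array([[c['fx'],0,c['cx']],[0,c['fy'],c['cy']],[0,0,1]],float); return K,np.array([c['k1'],0,0,0],float)
def ray(c,u,v):
    K,d=Kd(c); p=cv2.undistortPoints(np.array([[[u,v]]],float),K,d)[0,0]
    R=np.array(c['R']);t=np.array(c['t']); o=-R.T@t; w=R.T@np.array([p[0],p[1],1]); return o,w/np.linalg.norm(w)
def atz(c,u,v,z):
    o,w=ray(c,u,v); return o+w*(z-o[2])/w[2]
def proj(c,X):
    K,d=Kd(c); R=np.array(c['R'],float);t=np.array(c['t'],float)
    return cv2.projectPoints(np.array(X,float).reshape(-1,1,3),cv2.Rodrigues(R)[0],t,K,d)[0].reshape(-1,2)
def tri(obs):
    A=np.zeros((3,3));b=np.zeros(3)
    for c,u,v in obs:
        o,w=ray(c,u,v);P=np.eye(3)-np.outer(w,w);A+=P;b+=P@o
    return np.linalg.solve(A,b)
def crop(tag,x0,y0,x1,y1,s,out):
    im=cv2.imread(f'pics/{tag}.png')[y0:y1,x0:x1]; cv2.imwrite(f'pics/{out}.png',cv2.resize(im,None,fx=s,fy=s,interpolation=cv2.INTER_CUBIC))
E
python3 - <<'E'
from h import *
for n in ['scene','side','wrist']:
    c=cap(n,n+'0'); print(n,c['fx'],c['k1'],(-np.array(c['R']).T@np.array(c['t'])).round(3))
o=bot.get_obs(); print({k:np.round(v,4).tolist() for k,v in o.items()})
E
```

```text
pics
scene 438.05616885431414 -0.1056472205933632 [ 0.078 -0.527  0.665]
side 470.3932210618577 0.0030820697638343103 [ 0.12  -0.649  0.57 ]
wrist 350.5250019622261 -0.016998385842308245 [0.55  0.075 0.384]
{'t': 0.15, 'joint_pos': [-4.8471, 20.1161, 94.6656, -0.001, 65.2649, -4.8471], 'joint_vel': [-0.0335, -0.1471, -0.1013, 0.0079, -0.0033, -0.0172], 'joint_torque': [0.001, -49.7463, -28.5344, 0.07, 0.0246, -0.0001], 'ee_pos': [0.5498, 0.0, 0.2183], 'tcp_rot': [[-0.0, 1.0, -0.0008], [1.0, 0.0, 0.0001], [0.0001, -0.0008, -1.0]], 'ft_force': [-0.6405, -0.6735, 0.2041], 'torque': [0.0061, -0.0099, -0.0059], 'width': 0.0925}
```

View pics/scene0.png

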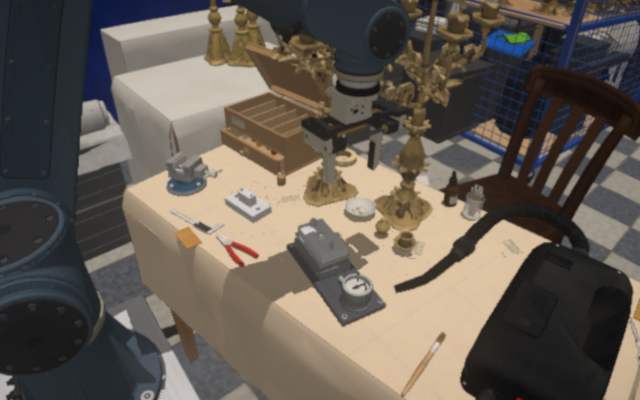

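View pics/side0.png

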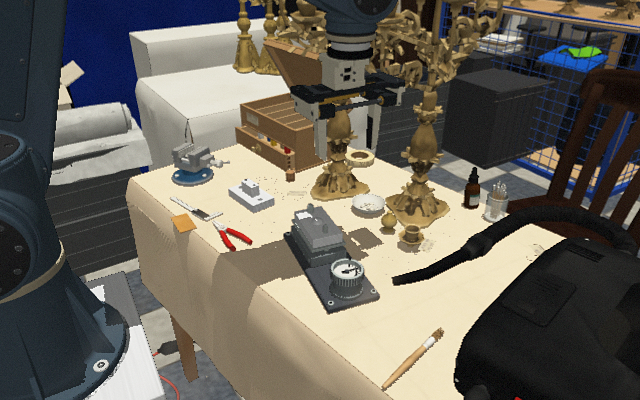

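View pics/wrist0.png

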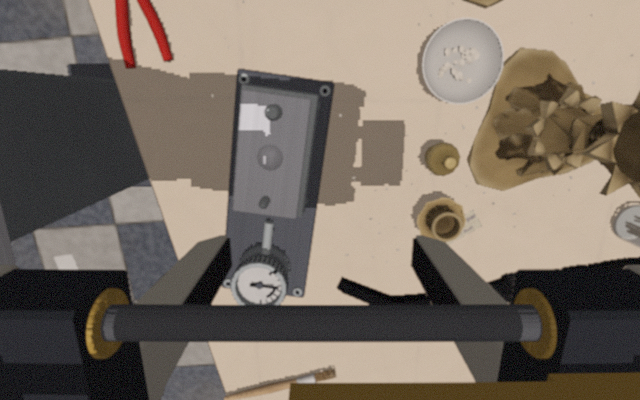

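```bash
python3 - <<'E'
from h import *
crop('wrist0',200,50,360,320,3,'w0a') 
crop('wrist0',215,235,305,315,8,'w0b')
crop('side0',270,190,390,315,6,'s0b')
crop('side0',220,170,290,215,9,'s0c')
crop('scene0',215,180,285,225,9,'c0c')
E
```

```text
(no output)
```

View pics/w0a.png

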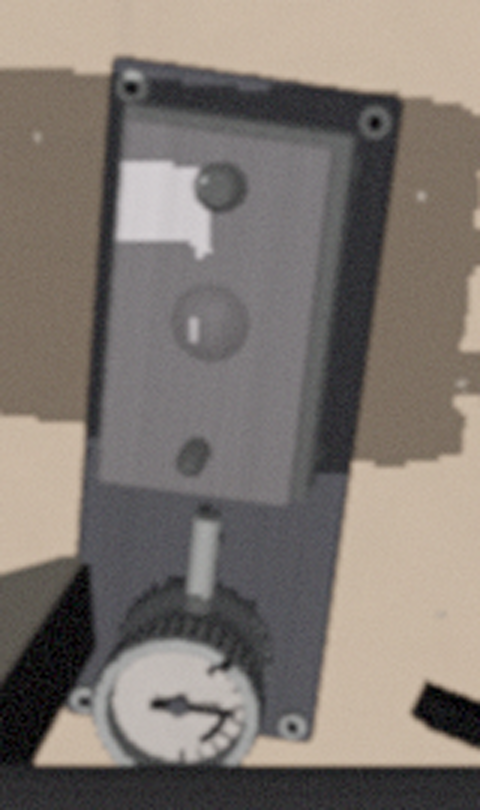

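View pics/w0b.png

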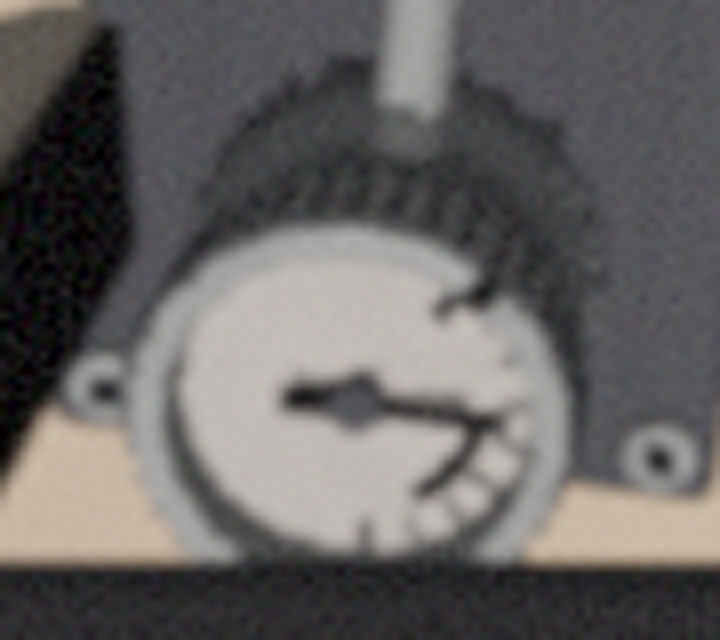

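View pics/s0b.png

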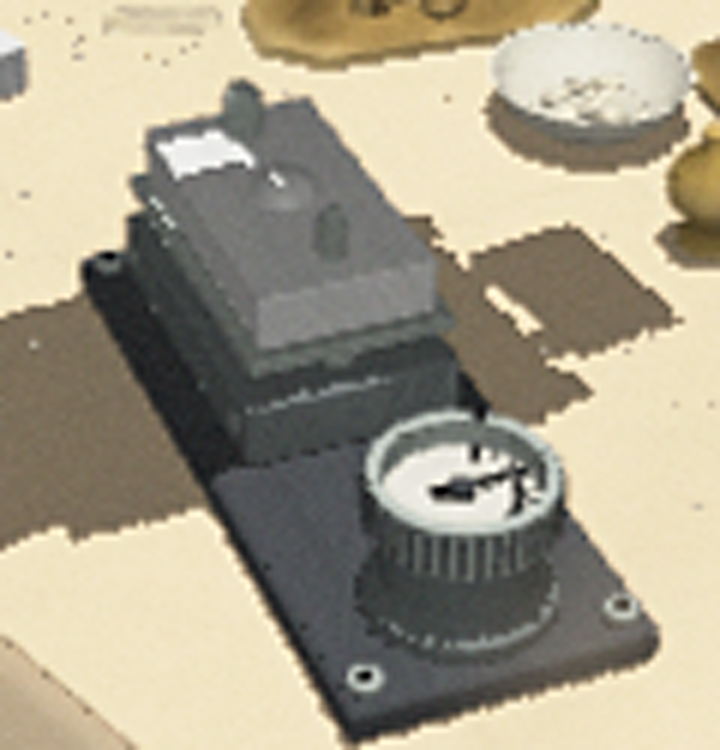

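View pics/s0c.png

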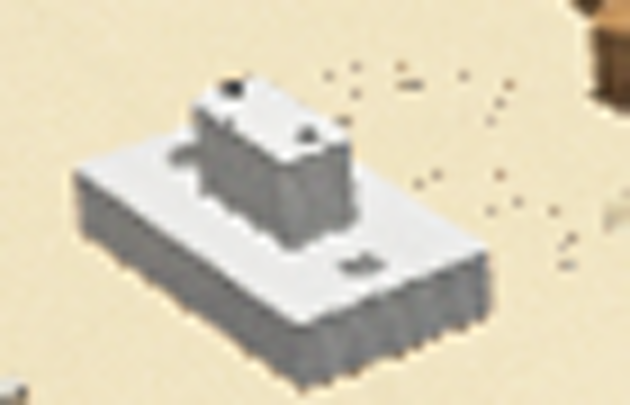

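View pics/c0c.png

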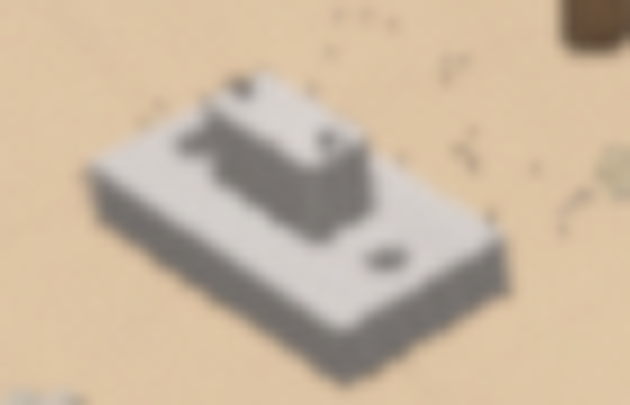

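```bash
python3 - <<'E'
from h import *
w=load('wrist0');s=load('side0');c=load('scene0')
P=[atz(w,*p,0.012) for p in [(243.7,79.3),(325,90.7),(297.3,292),(228.3,283.3)]]
P=np.array(P);print(P.round(4)); ctr=P.mean(0); print('ctr',ctr.round(4))
d=(P[0]+P[1]-P[2]-P[3])/2; e=(P[1]-P[0]+P[2]-P[3])/2; print(np.linalg.norm(d),np.linalg.norm(e),np.degrees(np.arctan2(d[1],d[0])),np.degrees(np.arctan2(e[1],e[0])))
ydir=d/np.linalg.norm(d)
print('block',(ctr+.05*ydir).round(4),'dial',(ctr-.09*ydir).round(4))
hub=tri([(w,260,285),(s,346.2,271.3)]);print('hub',hub.round(4))
dome=atz(w,270,157.3,.0785);print('dome',dome.round(4))
print('tips',atz(w,274,112,.09).round(4))
print('side rivets at .012', atz(s,270+365/6,190+677/6,.012), atz(s,270+622/6,190+604/6,.012),atz(s,270+107/6,190+262/6,.012))
# upper
for nm,cc,off,pts in [('side',s,(220,170),[(75,172),(305,325),(490,248),(305,390)]),('scene',c,(215,180),[(90,172),(343,330),(503,240),(345,385)])]:
    for i,p in enumerate(pts):
        print(nm,atz(cc,off[0]+p[0]/9,off[1]+p[1]/9,.02 if i<3 else 0).round(4))
for nm,cc,off,pts in [('side',s,(220,170),[(192,112),(250,75),(352,140),(288,168),(232,88),(305,133)]),('scene',c,(215,180),[(210,95),(262,70),(365,145),(315,165),(240,88),(330,135)])]:
    print(nm,np.array([atz(cc,off[0]+p[0]/9,off[1]+p[1]/9,.048) for p in pts]).round(4).tolist())
E
```

```text
[[ 0.4719  0.0949  0.012 ]
 [ 0.554   0.0838  0.012 ]
 [ 0.5218 -0.146   0.012 ]
 [ 0.4401 -0.1346  0.012 ]]
ctr [ 0.497  -0.0255  0.012 ]
0.2318893261439102 0.08264957130146988 82.0592305347026 -7.807874253141081
block [0.5039 0.0241 0.012 ] dial [ 0.4845 -0.1146  0.012 ]
hub [ 0.4833 -0.1121  0.0528]
dome [0.5053 0.0263 0.0785]
tips [0.5117 0.0653 0.09  ]
side rivets at .012 [ 0.4401711  -0.12788425  0.012     ] [ 0.52236179 -0.13858167  0.012     ] [0.46990454 0.09822472 0.012     ]
side [0.4248 0.3321 0.02  ]
side [0.4473 0.2263 0.02  ]
side [0.5047 0.2388 0.02  ]
side [0.4464 0.2279 0.    ]
scene [0.4283 0.3262 0.02  ]
scene [0.4509 0.2226 0.02  ]
scene [0.5066 0.2325 0.02  ]
scene [0.4509 0.2245 0.    ]
side [[0.4475, 0.2982, 0.048], [0.4689, 0.3103, 0.048], [0.478, 0.2629, 0.048], [0.4576, 0.257, 0.048], [0.4618, 0.3057, 0.048], [0.4688, 0.2725, 0.048]]
scene [[0.4567, 0.3031, 0.048], [0.4744, 0.3057, 0.048], [0.4799, 0.2578, 0.048], [0.4642, 0.2574, 0.048], [0.4652, 0.3014, 0.048], [0.4744, 0.2674, 0.048]]
```

Emit:
step_arm(steps=[{"tx":-0.045,"ty":-0.016,"tz":0.012},{"tx":-0.045,"ty":-0.016,"tz":0.012},{"tx":-0.045,"ty":-0.016,"tz":0.012},{"tx":-0.045,"ty":-0.016,"tz":0.012},{"tx":-0.01,"ty":-0.001,"tz":0.012},{}])

```text
invalid input at $.steps[0]: expected keys gripper, tx, ty, tz, twist
```

```bash
python3 - <<'E'
from h import *
c=cap('wrist','wrist1'); o=bot.get_obs(); print(o['t'],o['ee_pos'],o['joint_vel'])
print(proj(c,[[.4845,-.1135,.06]]))
E
```

```text
0.2 [5.49805140e-01 4.96652945e-05 2.18323611e-01] [ 0.00996166 -0.14278029 -0.16464216  0.03394366 -0.051068    0.03463662]
[[257.68436343 288.45754408]]
```

View pics/wrist1.png

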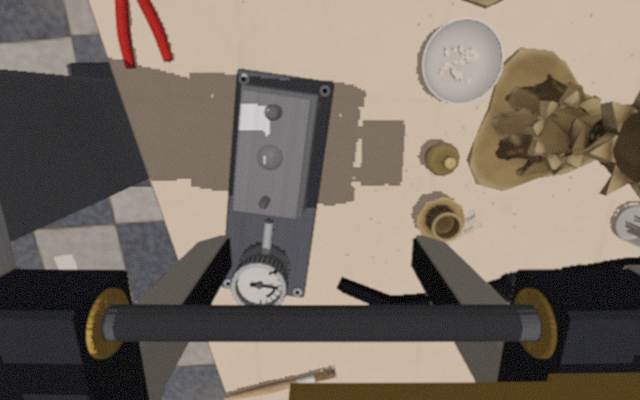

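The call was refused because every row needs all five keys. Nothing moved, so I'm repeating it with full rows.

Emit:
step_arm(steps=[{"gripper":1,"tx":-0.045,"ty":-0.016,"tz":0.012,"twist":0},{"gripper":1,"tx":-0.045,"ty":-0.016,"tz":0.012,"twist":0},{"gripper":1,"tx":-0.045,"ty":-0.016,"tz":0.012,"twist":0},{"gripper":1,"tx":-0.045,"ty":-0.016,"tz":0.012,"twist":0},{"gripper":1,"tx":-0.01,"ty":-0.001,"tz":0.012,"twist":0},{"gripper":1,"tx":0,"ty":0,"tz":0,"twist":0}])

```text
t: 0.8
ee_pos: [0.484, -0.1908, 0.1573]
tcp_rot: [[0.003, 1.0, -0.002], [1.0, -0.003, 0.001], [0.001, -0.002, -1.0]]
ft_force: [1.3, 1.1, 0.3]
width: 0.0932
```

```bash
python3 - <<'E'
from h import *
c=cap('wrist','wrist2'); o=bot.get_obs(); print(o['t'],o['ee_pos'],o['joint_vel'])
print(proj(c,[[.4845,-.1135,.06]]))
E
```

```text
0.85 [ 0.48476681 -0.18980322  0.15813271] [ 2.15018947 -1.07553047 -0.81258088  0.15973515  0.6160544   0.32987184]
[[321.00708801  96.35454687]]
```

View pics/wrist2.png

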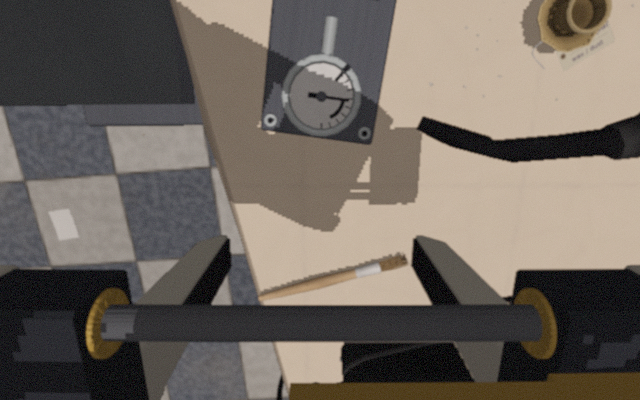

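```bash
python3 - <<'E'
from h import *
crop('wrist2',272,45,372,145,8,'w2a') 
c=load('wrist2');print(c['cx'],c['cy'],np.array(c['R']).round(3).tolist(),(-np.array(c['R']).T@np.array(c['t'])).round(4))
E
```

```text
321.0262037098361 198.4556279067661 [[1.0, -0.002, -0.002], [-0.001, -0.963, 0.27], [-0.003, -0.27, -0.963]] [ 0.4851 -0.1163  0.3232]
```

View pics/w2a.png

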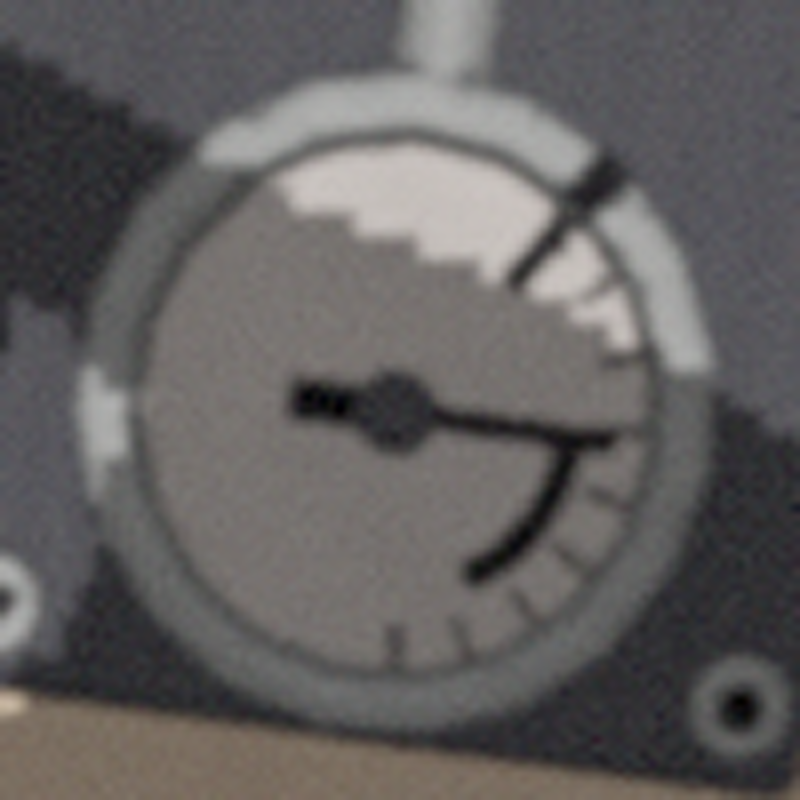

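```bash
python3 - <<'E'
from h import *
c=load('wrist2'); f=lambda p,z: atz(c,272+p[0]/8,45+p[1]/8,z)
for z in [.055,.06,.065,.07]:
    print(z,np.linalg.norm(f((80,405),z)-f((717,405),z)).round(4),np.linalg.norm(f((398,75),z)-f((398,733),z)).round(4))
zr=.063
ctr=(f((80,405),zr)+f((717,405),zr)+f((398,75),zr)+f((398,733),zr))/4
hub=f((398,412),zr-.008); print('ctr',ctr,'hub',hub)
a=lambda v:np.degrees(np.arctan2(v[1],v[0]))
tip=f((612,437),zr-.008)-hub; print('pointer',a(tip),np.linalg.norm(tip))
tail=hub-f((297,398),zr-.008);print('tail',a(tail))
print('block',a(f((610,165),zr)-ctr),'tickin',a(f((513,282),zr-.01)-hub),'tick seg',a(f((560,222),zr-.01)-f((513,282),zr-.01)))
i=np.array([(563,455),(478,573)]);print('band',[a(f(p,zr-.01)-hub) for p in i])
E
```

```text
0.055 0.0586 0.0583
0.06 0.0575 0.0572
0.065 0.0564 0.0561
0.07 0.0553 0.055
ctr [ 0.48505635 -0.11338713  0.063     ] hub [ 0.48503496 -0.11355152  0.055     ]
pointer -6.5162275150477855 0.019848849327324548
tail -7.731230560007699
block 47.89840963798267 tickin 47.38842305615804 tick seg 50.84020800114575
band [np.float64(-14.11759208411543), np.float64(-62.7606555720065)]
```

Emit:
step_arm(squeeze=20, steps=[{"gripper":1,"tx":0.0385,"ty":0,"tz":0.02,"twist":0},{"gripper":1,"tx":0.038,"ty":0,"tz":0.02,"twist":0},{"gripper":1,"tx":0,"ty":0,"tz":0.0,"twist":-0.12},{"gripper":1,"tx":0,"ty":0,"tz":0.015,"twist":-0.12},{"gripper":1,"tx":0,"ty":0,"tz":0.01,"twist":-0.11},{"gripper":1,"tx":0,"ty":0,"tz":0.02,"twist":0},{"gripper":1,"tx":0,"ty":0,"tz":0.02,"twist":0},{"gripper":1,"tx":0,"ty":0,"tz":0.02,"twist":0},{"gripper":1,"tx":0,"ty":0,"tz":0,"twist":0},{"gripper":1,"tx":0,"ty":0,"tz":0,"twist":0}])

```text
t: 1.85
ee_pos: [0.4856, -0.1125, 0.0343]
tcp_rot: [[-0.344, 0.939, 0.0], [0.939, 0.344, 0.0], [-0.0, 0.0, -1.0]]
ft_force: [0.1, -0.3, 0.9]
width: 0.0928
```

```bash
python3 - <<'E'
from h import *
c=cap('side','side3'); o=bot.get_obs(); print(o['t'],o['ee_pos'],o['ft_force'],o['tcp_rot'])
crop('side3',230,170,450,330,3.6,'s3a')
E
```

```text
1.9 [ 0.485812   -0.11286127  0.03469767] [ 0.60929422 -1.67220078  0.39822347] [[-3.43931260e-01  9.38994061e-01  1.20055801e-03]
 [ 9.38994560e-01  3.43931848e-01 -3.17451857e-04]
 [-7.10995542e-04  1.01813582e-03 -9.99999229e-01]]
```

View pics/s3a.png

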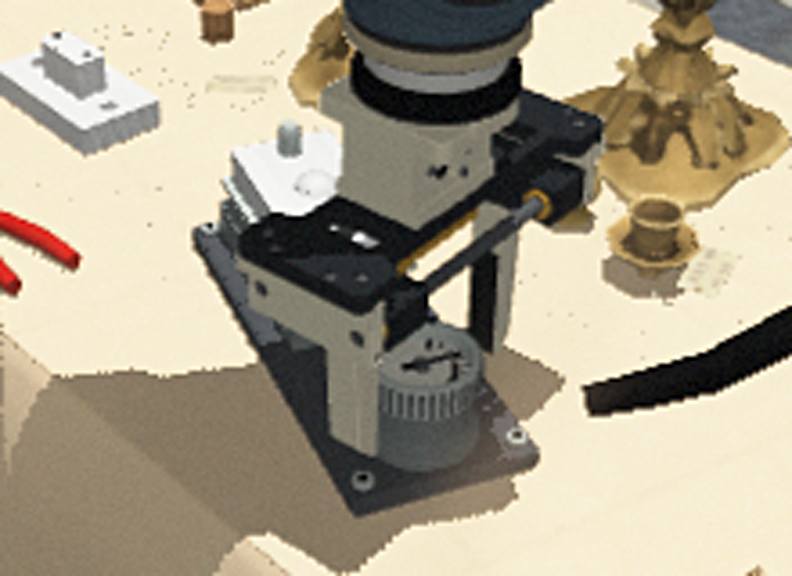

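Emit:
step_arm(squeeze=20, steps=[{"gripper":-1,"tx":0,"ty":0,"tz":0,"twist":0},{"gripper":-1,"tx":0,"ty":0,"tz":0,"twist":0},{"gripper":-1,"tx":0,"ty":0,"tz":0,"twist":0},{"gripper":-1,"tx":0,"ty":0,"tz":0,"twist":0},{"gripper":-1,"tx":0,"ty":0,"tz":0,"twist":0},{"gripper":-1,"tx":0,"ty":0,"tz":0,"twist":0}])

```text
t: 2.5
ee_pos: [0.4844, -0.1137, 0.0337]
tcp_rot: [[-0.343, 0.939, -0.001], [0.939, 0.343, -0.0], [0.0, -0.001, -1.0]]
ft_force: [-4.9, -3.0, 3.7]
width: 0.0578
```

Emit:
step_arm(squeeze=20, steps=[{"gripper":-1,"tx":0,"ty":0,"tz":0,"twist":0.12},{"gripper":-1,"tx":0,"ty":0,"tz":0,"twist":0.12},{"gripper":-1,"tx":0,"ty":0,"tz":0,"twist":0.12},{"gripper":-1,"tx":0,"ty":0,"tz":0,"twist":0.12},{"gripper":-1,"tx":0,"ty":0,"tz":0,"twist":0.12},{"gripper":-1,"tx":0,"ty":0,"tz":0,"twist":0.12},{"gripper":-1,"tx":0,"ty":0,"tz":0,"twist":0.12},{"gripper":-1,"tx":0,"ty":0,"tz":0,"twist":0.125},{"gripper":-1,"tx":0,"ty":0,"tz":0,"twist":0},{"gripper":-1,"tx":0,"ty":0,"tz":0,"twist":0}])

```text
t: 3.5
ee_pos: [0.4835, -0.1135, 0.0336]
tcp_rot: [[0.577, 0.817, -0.003], [0.817, -0.577, 0.0], [-0.002, -0.003, -1.0]]
ft_force: [-10.1, -3.2, 9.1]
width: 0.0577
```

```bash
python3 - <<'E'
from h import *
c=cap('side','side4'); o=bot.get_obs(); R=o['tcp_rot'];print(o['t'],o['ee_pos'],o['ft_force'],np.degrees(np.arctan2(R[1][1],R[0][1])))
crop('side4',310,230,390,310,8,'s4a')
E
```

```text
3.55 [ 0.48349444 -0.11353183  0.03363841] [-8.96277378 -2.75305512  9.39695368] -35.23609709509936
```

View pics/s4a.png

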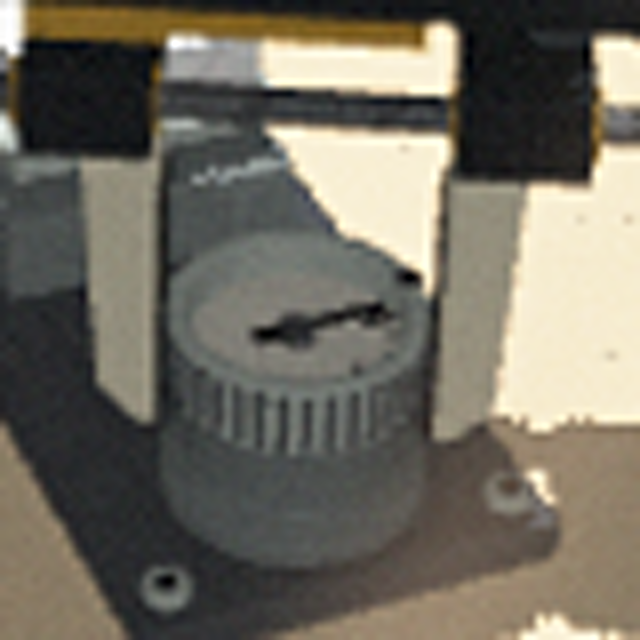

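Emit:
step_arm(steps=[{"gripper":1,"tx":0,"ty":0,"tz":0,"twist":0},{"gripper":1,"tx":0,"ty":0,"tz":0,"twist":0},{"gripper":1,"tx":0,"ty":0,"tz":0,"twist":0},{"gripper":1,"tx":0,"ty":0,"tz":0,"twist":0},{"gripper":1,"tx":0,"ty":0,"tz":-0.03,"twist":0},{"gripper":1,"tx":0,"ty":0,"tz":-0.045,"twist":0},{"gripper":1,"tx":0,"ty":0,"tz":-0.05,"twist":0},{"gripper":1,"tx":-0.04,"ty":-0.02,"tz":0,"twist":-0.12},{"gripper":1,"tx":-0.035,"ty":-0.02,"tz":0,"twist":-0.12},{"gripper":1,"tx":0,"ty":0,"tz":0,"twist":-0.12}])

```text
t: 4.55
ee_pos: [0.4086, -0.157, 0.1589]
tcp_rot: [[0.249, 0.968, -0.001], [0.968, -0.249, -0.0], [-0.0, -0.001, -1.0]]
ft_force: [-0.2, 0.3, -0.1]
width: 0.0931
```

Emit:
step_arm(steps=[{"gripper":1,"tx":0,"ty":0,"tz":0,"twist":-0.12},{"gripper":1,"tx":0,"ty":0,"tz":0,"twist":-0.12},{"gripper":1,"tx":0,"ty":0,"tz":0,"twist":-0.01}])

```text
t: 4.85
ee_pos: [0.4114, -0.156, 0.1587]
tcp_rot: [[0.003, 1.0, 0.0], [1.0, -0.003, -0.0], [-0.0, 0.0, -1.0]]
ft_force: [-0.6, 0.2, 1.0]
width: 0.0929
```

```bash
python3 - <<'E'
from h import *
c=cap('wrist','wrist5'); o=bot.get_obs(); print(o['t'],o['ee_pos'],o['joint_vel'],o['tcp_rot'])
p=proj(c,[[.485,-.1134,.06]])[0]; print(p); x,y=int(p[0])-50,max(0,int(p[1])-50)
print(x,y);crop('wrist5',x,y,x+100,y+100,8,'w5a')
E
```

```text
4.9 [ 0.41136981 -0.15590568  0.15865202] [ 0.12873097  0.13416419 -0.01331608 -0.02641334  0.0225138   3.28300371] [[ 6.24747629e-03  9.99980477e-01  1.21882235e-04]
 [ 9.99980484e-01 -6.24747396e-03 -1.95003728e-05]
 [-1.87385360e-05  1.22001685e-04 -9.99999992e-01]]
[418.00299615 144.14239963]
368 94
```

View pics/w5a.png

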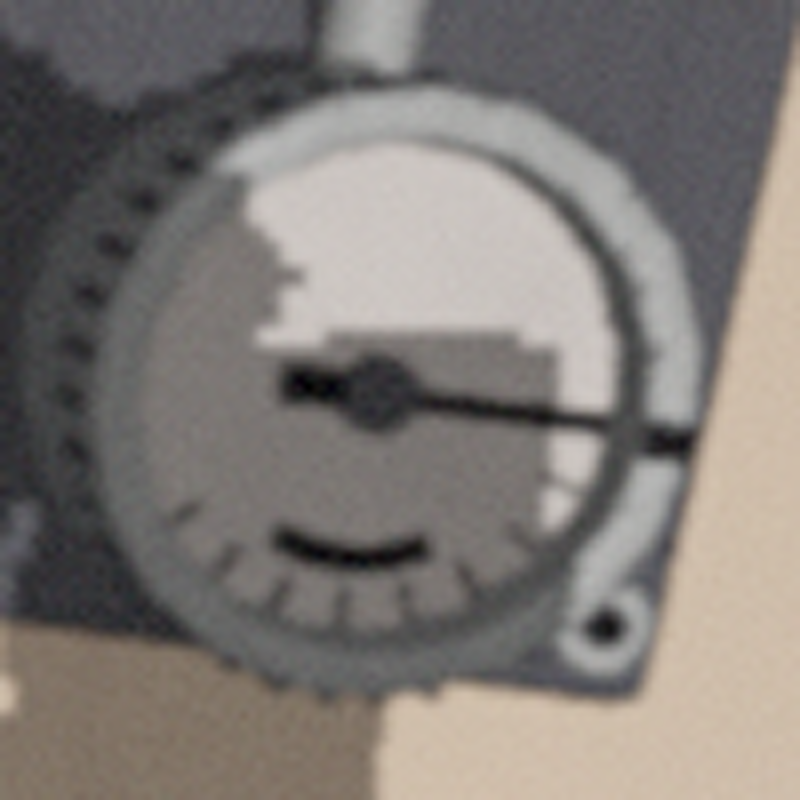

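```bash
python3 - <<'E'
from h import *
c=load('wrist5'); f=lambda p,z: atz(c,368+p[0]/8,94+p[1]/8,z)
a=lambda v:np.degrees(np.arctan2(v[1],v[0]))
for zr in (.058,.061,.063):
    hub=f((378,392),zr-.008); 
    ctr=(f((97,385),zr)+f((700,385),zr))/2
    print(zr,hub.round(4),'ring ctr x',ctr.round(4),'ptr',a(f((600,420),zr-.008)-hub),'tail',a(hub-f((295,384),zr-.008)),'block',a(f((668,440),zr)-np.r_[hub[:2],zr]))
    zt=zr-.01
    # band ends
    print([a(f(p,zt)-hub) for p in [(428,550),(278,535)]])
E
```

```text
0.058 [ 0.4855 -0.1137  0.05  ] ring ctr x [ 0.4853 -0.1121  0.058 ] ptr -7.120202609745847 tail -5.493741002623936 block -7.970003977712936
[np.float64(-67.42431563001762), np.float64(-120.44030260507952)]
0.061 [ 0.4847 -0.1134  0.053 ] ring ctr x [ 0.4845 -0.1118  0.061 ] ptr -7.1202026097457916 tail -5.493741002623961 block -7.953951127197925
[np.float64(-67.40963415861958), np.float64(-120.41841970827785)]
0.063 [ 0.4842 -0.1131  0.055 ] ring ctr x [ 0.484  -0.1115  0.063 ] ptr -7.120202609745832 tail -5.493741002623926 block -7.943026635491854
[np.float64(-67.39967080340918), np.float64(-120.40356139782513)]
```

```bash
python3 - <<'E'
from h import *
s=load('side0');
for n,p in dict(cs1left=(310,190),cs1=(340,195),cs2=(415,222),cork=(290,178),box=(275,180),boxcorner=(240,145),dish=(368,213),vise=(195,180),pan=(410,243),knop=(388,228)).items(): print(n,atz(s,*p,0).round(3))
E
```

```text
cs1left [0.613 0.262 0.   ]
cs1 [0.664 0.203 0.   ]
cs2 [0.745 0.015 0.   ]
cork [0.598 0.345 0.   ]
box [0.559 0.354 0.   ]
boxcorner [0.564 0.615 0.   ]
dish [0.676 0.099 0.   ]
vise [0.377 0.458 0.   ]
pan [ 0.684 -0.043  0.   ]
knop [0.678 0.025 0.   ]
```

Emit:
step_arm(steps=[{"gripper":1,"tx":0.045,"ty":0.006,"tz":-0.01,"twist":0},{"gripper":1,"tx":0.045,"ty":0.006,"tz":-0.01,"twist":0},{"gripper":1,"tx":0.045,"ty":0.006,"tz":-0.01,"twist":0},{"gripper":1,"tx":0.045,"ty":0.006,"tz":-0.005,"twist":0},{"gripper":1,"tx":0.045,"ty":0.006,"tz":0,"twist":0},{"gripper":1,"tx":0.045,"ty":0.006,"tz":0,"twist":0},{"gripper":1,"tx":0.045,"ty":0.006,"tz":0,"twist":0},{"gripper":1,"tx":0.045,"ty":0.006,"tz":0,"twist":0},{"gripper":1,"tx":0.025,"ty":0.006,"tz":0,"twist":0},{"gripper":1,"tx":0,"ty":0,"tz":0,"twist":0}])

```text
t: 5.9
ee_pos: [0.4674, 0.2316, 0.1933]
tcp_rot: [[0.005, 1.0, 0.0], [1.0, -0.005, 0.0], [0.0, 0.0, -1.0]]
ft_force: [-1.0, -0.8, -0.2]
width: 0.0927
```

```bash
python3 - <<'E'
from h import *
c=cap('wrist','wrist6'); o=bot.get_obs(); print(o['t'],o['ee_pos'],o['joint_vel'])
E
```

```text
5.95 [0.46708842 0.22992766 0.1932808 ] [-2.33507916 -1.26291998  1.83801843 -0.28919519  0.00768904 -1.59016482]
```

View pics/wrist6.png

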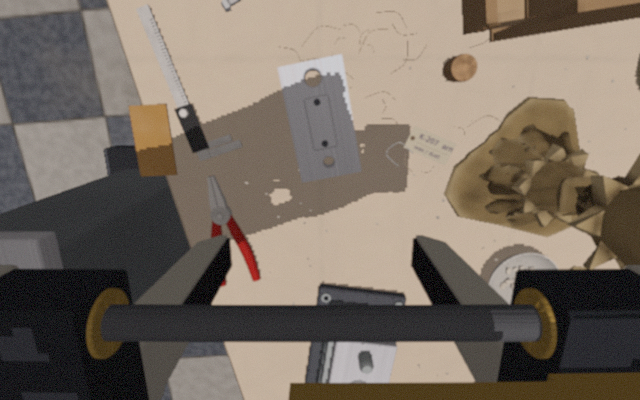

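```bash
python3 - <<'E'
from h import *
crop('wrist6',270,45,370,190,5,'w6a') 
E
```

```text
(no output)
```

View pics/w6a.png

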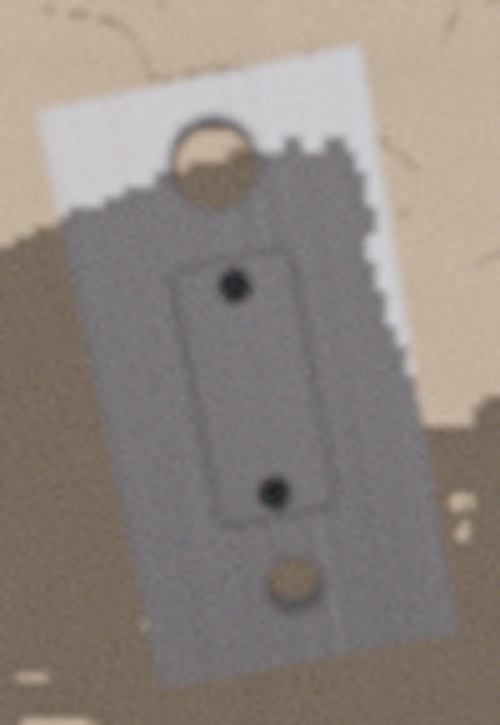

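```bash
python3 - <<'E'
from h import *
c=load('wrist6'); f=lambda p,z: atz(c,270+p[0]/5,45+p[1]/5,z)
P=np.array([f(p,.02) for p in [(38,108),(360,45),(458,632),(162,690)]]);print(P.round(4),P.mean(0).round(4))
d=(P[0]+P[1]-P[2]-P[3])/2;e=(P[1]-P[0]+P[2]-P[3])/2
a=lambda v:np.degrees(np.arctan2(v[1],v[0]))
print(np.linalg.norm(d),np.linalg.norm(e),a(d)-90,a(e))
h1,h2=f((214,163),.02),f((295,580),.02);print('holes',h1,h2,np.linalg.norm(h1-h2),a(h1-h2)-90,((h1+h2)/2).round(4))
s1,s2=f((235,286),.048),f((274,492),.048);print('screws',s1,s2,a(s1-s2)-90,((s1+s2)/2).round(4))
r=np.array([f(p,.048) for p in [(172,270),(296,248),(335,508),(218,524)]]);print('rib if z=.048',r.round(4).tolist(),r.mean(0).round(4),np.linalg.norm(r[1]-r[0]),np.linalg.norm(r[0]-r[3]))
E
```

```text
[[0.4289 0.3359 0.02  ]
 [0.4875 0.3464 0.02  ]
 [0.508  0.2384 0.02  ]
 [0.4495 0.2269 0.02  ]] [0.4684 0.2869 0.02  ]
0.11041446544469978 0.059548613183313184 10.718423836044323 10.596295997385706
holes [0.46087131 0.3261927  0.02      ] [0.47585205 0.24882997 0.02      ] 0.07879983913437145 10.959281703563803 [0.4684 0.2875 0.02  ]
screws [0.46487021 0.30448758 0.048     ] [0.47149441 0.26927774 0.048     ] 10.6547976764123 [0.4682 0.2869 0.048 ]
rib if z=.048 [[0.4541, 0.3072, 0.048], [0.4753, 0.3107, 0.048], [0.4823, 0.2664, 0.048], [0.4615, 0.2637, 0.048]] [0.4683 0.287  0.048 ] 0.021497450801685834 0.04414968959313526
```

Emit:
step_arm(squeeze=45, steps=[{"gripper":1,"tx":0.03,"ty":0.001,"tz":0.02,"twist":0},{"gripper":1,"tx":0.0272,"ty":0,"tz":0.03,"twist":0},{"gripper":1,"tx":0,"ty":0,"tz":0.03,"twist":-0.096},{"gripper":1,"tx":0,"ty":0,"tz":0.02,"twist":-0.096},{"gripper":1,"tx":0,"ty":0,"tz":0.01,"twist":0},{"gripper":1,"tx":0,"ty":0,"tz":0,"twist":0},{"gripper":1,"tx":0,"ty":0,"tz":0,"twist":0}])

```text
t: 6.65
ee_pos: [0.4691, 0.2857, 0.0846]
tcp_rot: [[-0.183, 0.983, 0.001], [0.983, 0.183, 0.0], [0.0, 0.001, -1.0]]
ft_force: [-0.4, 0.1, 0.3]
width: 0.0928
```

```bash
python3 - <<'E'
from h import *
c=cap('wrist','wrist7'); o=bot.get_obs(); R=o['tcp_rot'];print(o['t'],o['ee_pos'],np.degrees(np.arctan2(R[1][1],R[0][1])))
d=np.array([.4684,.287,.0235])-o['ee_pos']; print('tool delta',(np.array(R).T@d).round(4))
E
```

```text
6.7 [0.46924613 0.28591865 0.08483165] 10.560450346534356
tool delta [ 0.0012 -0.0007  0.0613]
```

View pics/wrist7.png

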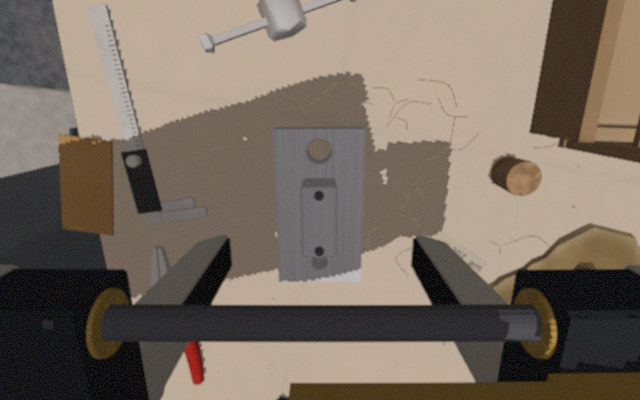

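Emit:
step_arm(squeeze=45, steps=[{"gripper":1,"tx":0.0012,"ty":-0.0007,"tz":0.02,"twist":0},{"gripper":1,"tx":0,"ty":0,"tz":0.02,"twist":0},{"gripper":1,"tx":0,"ty":0,"tz":0.014,"twist":0},{"gripper":1,"tx":0,"ty":0,"tz":0.007,"twist":0},{"gripper":1,"tx":0,"ty":0,"tz":0,"twist":0},{"gripper":1,"tx":0,"ty":0,"tz":0,"twist":0}])

```text
t: 7.3
ee_pos: [0.4681, 0.2872, 0.0233]
tcp_rot: [[-0.186, 0.983, 0.001], [0.983, 0.186, 0.0], [0.0, 0.001, -1.0]]
ft_force: [0.8, -0.5, -0.6]
width: 0.0926
```

Emit:
step_arm(squeeze=45, steps=[{"gripper":-1,"tx":0,"ty":0,"tz":0,"twist":0},{"gripper":-1,"tx":0,"ty":0,"tz":0,"twist":0},{"gripper":-1,"tx":0,"ty":0,"tz":0,"twist":0},{"gripper":-1,"tx":0,"ty":0,"tz":0,"twist":0},{"gripper":-1,"tx":0,"ty":0,"tz":0,"twist":0},{"gripper":-1,"tx":0,"ty":0,"tz":0,"twist":0},{"gripper":-1,"tx":0,"ty":0,"tz":0,"twist":0},{"gripper":-1,"tx":0,"ty":0,"tz":0,"twist":0}])

```text
t: 8.1
ee_pos: [0.4676, 0.2871, 0.0226]
tcp_rot: [[-0.186, 0.983, -0.0], [0.983, 0.186, -0.0], [0.0, -0.0, -1.0]]
ft_force: [-0.2, 0.3, 0.1]
width: 0.0335
```

Emit:
step_arm(squeeze=45, steps=[{"gripper":-1,"tx":0,"ty":0,"tz":0,"twist":0},{"gripper":-1,"tx":0,"ty":0,"tz":0,"twist":0},{"gripper":-1,"tx":0,"ty":0,"tz":0,"twist":0},{"gripper":-1,"tx":0,"ty":0,"tz":0,"twist":0}])

```text
t: 8.5
ee_pos: [0.4676, 0.287, 0.0226]
tcp_rot: [[-0.186, 0.983, -0.0], [0.983, 0.186, -0.0], [-0.0, -0.0, -1.0]]
ft_force: [-0.5, -0.1, 0.6]
width: 0.0216
```

Emit:
step_arm(squeeze=45, steps=[{"gripper":-1,"tx":0,"ty":0,"tz":-0.02,"twist":0},{"gripper":-1,"tx":0,"ty":0,"tz":-0.035,"twist":0},{"gripper":-1,"tx":0,"ty":0,"tz":-0.035,"twist":0.08},{"gripper":-1,"tx":0,"ty":0,"tz":-0.035,"twist":0.08},{"gripper":-1,"tx":0,"ty":0,"tz":-0.005,"twist":0.08},{"gripper":-1,"tx":0,"ty":0,"tz":0,"twist":0.085}])

```text
t: 9.1
ee_pos: [0.468, 0.2873, 0.1539]
tcp_rot: [[0.141, 0.99, 0.002], [0.99, -0.141, 0.001], [0.001, 0.002, -1.0]]
ft_force: [0.2, -1.2, -3.7]
width: 0.0215
```

Emit:
step_arm(squeeze=45, steps=[{"gripper":-1,"tx":-0.03,"ty":0.006,"tz":0,"twist":0},{"gripper":-1,"tx":-0.04,"ty":0.0075,"tz":0,"twist":0},{"gripper":-1,"tx":-0.04,"ty":0.0075,"tz":0,"twist":0},{"gripper":-1,"tx":-0.04,"ty":0.0075,"tz":0,"twist":0},{"gripper":-1,"tx":-0.04,"ty":0.0075,"tz":0,"twist":0},{"gripper":-1,"tx":-0.04,"ty":0.0075,"tz":0,"twist":0},{"gripper":-1,"tx":-0.04,"ty":0.0075,"tz":0,"twist":0},{"gripper":-1,"tx":-0.04,"ty":0.0075,"tz":0,"twist":0},{"gripper":-1,"tx":-0.03,"ty":0.0075,"tz":0,"twist":0},{"gripper":-1,"tx":-0.011,"ty":0,"tz":0,"twist":0}])

```text
t: 10.1
ee_pos: [0.4847, -0.0721, 0.1524]
tcp_rot: [[0.14, 0.99, -0.0], [0.99, -0.14, -0.0], [-0.0, -0.0, -1.0]]
ft_force: [0.0, 0.1, -2.7]
width: 0.0214
```

Emit:
step_arm(squeeze=45, steps=[{"gripper":-1,"tx":0,"ty":0,"tz":0,"twist":0},{"gripper":-1,"tx":0,"ty":0,"tz":0,"twist":0},{"gripper":-1,"tx":0,"ty":0,"tz":0,"twist":0}])

```text
t: 10.4
ee_pos: [0.4846, -0.0685, 0.1525]
tcp_rot: [[0.136, 0.991, -0.0], [0.991, -0.136, 0.0], [0.0, -0.0, -1.0]]
ft_force: [0.2, 0.1, -3.5]
width: 0.0218
```

```bash
python3 - <<'E'
from h import *
c=cap('wrist','wrist8'); o=bot.get_obs(); R=o['tcp_rot'];print(o['t'],o['ee_pos'],np.degrees(np.arctan2(R[1][1],R[0][1])),o['ft_force'],o['width'])
print(o['torque'])
E
```

```text
10.45 [ 0.48464752 -0.0685427   0.15258131] -7.825598178330488 [ 0.05848389  0.06896075 -4.25396491] 0.021909447285039723
[ 0.04491052  0.01140714 -0.03357835]
```

View pics/wrist8.png

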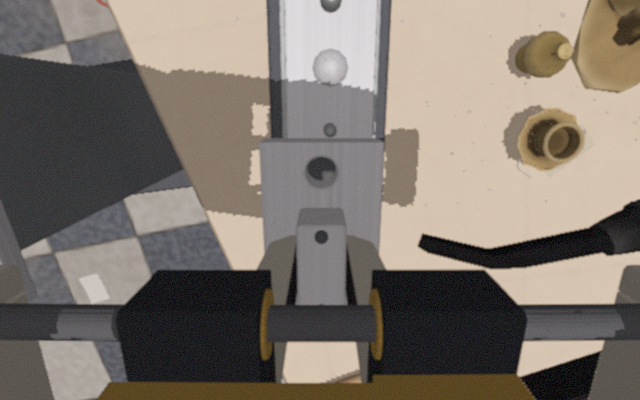

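```bash
python3 - <<'E'
from h import *
crop('wrist8',250,0,410,220,3.6,'w8a') 
crop('wrist8',285,105,375,195,8,'w8b') 
crop('wrist8',285,0,375,90,8,'w8c') 
E
```

```text
(no output)
```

View pics/w8b.png

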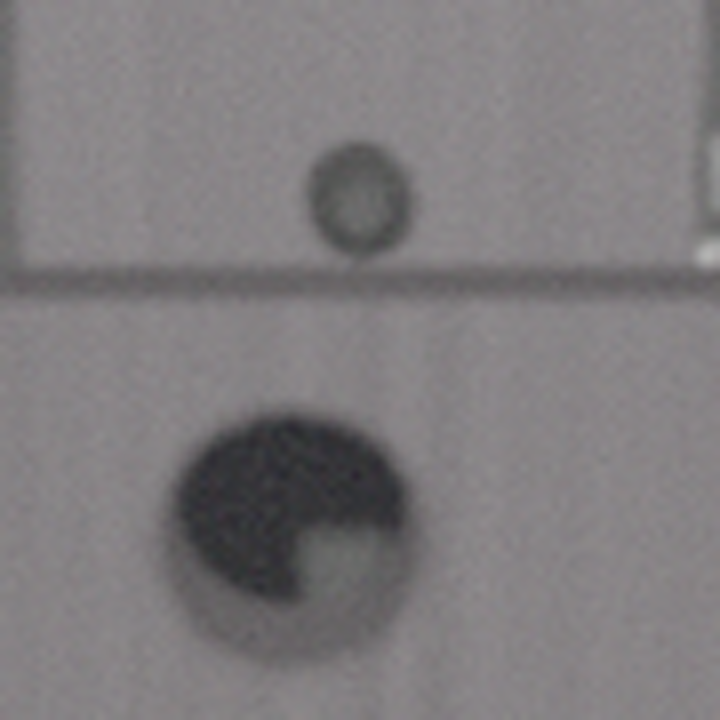

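View pics/w8c.png

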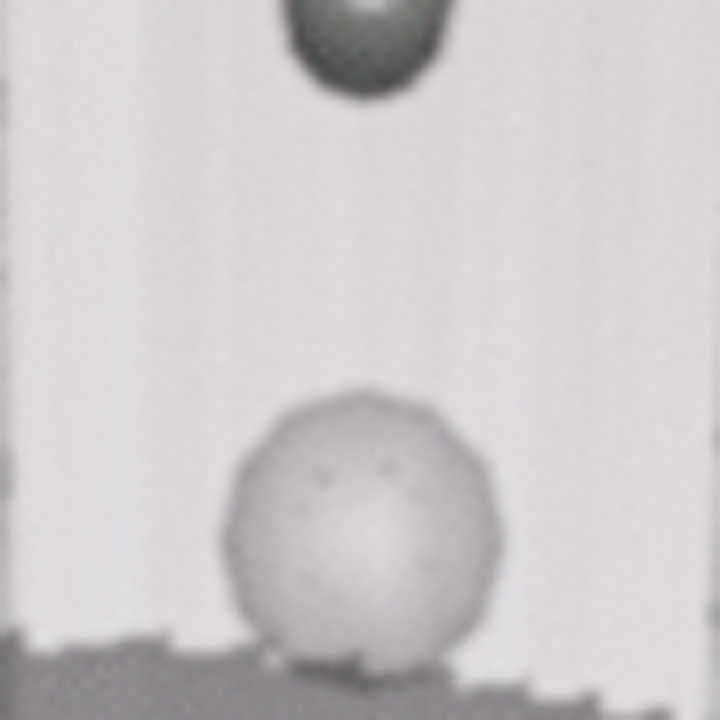

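View pics/w8a.png

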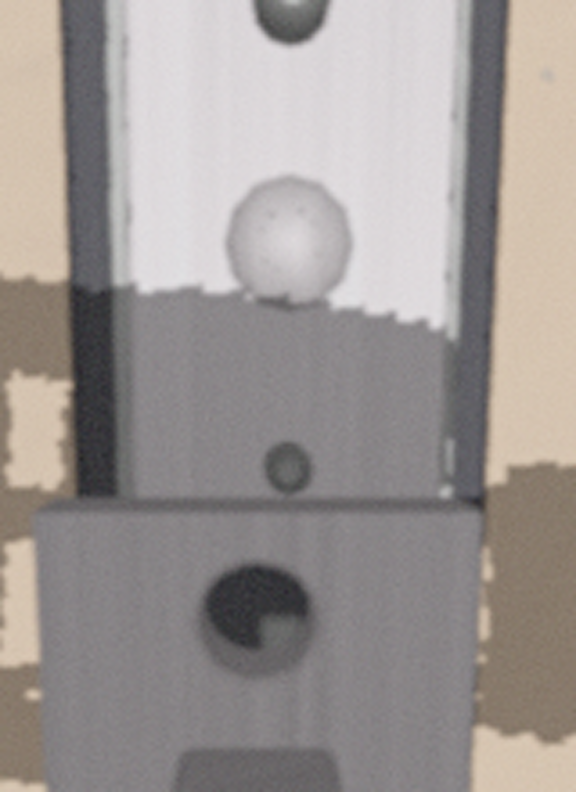

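```bash
python3 - <<'E'
from h import *
c=load('wrist8');tcp=np.array([.48465,-.06854,.1526]);y=np.radians(-7.826)
ey=np.array([np.cos(y),np.sin(y),0]);ex=np.array([-np.sin(y),np.cos(y),0])  # tool y, tool x
loc=lambda p:((p-tcp)@ex*1000).round(1).tolist().__repr__()+' '+((p-tcp)@ey*1000).round(1).__repr__()
zt=.1526-.0226+.02
hb=atz(c,285+293/8,105+537/8,zt); print('bighole tool x,y mm',loc(hb),np.linalg.norm(atz(c,285+163/8,105+537/8,zt)-atz(c,285+423/8,105+537/8,zt)))
L=atz(c,250+37/3.6,514/3.6,zt);Rr=atz(c,250+482/3.6,514/3.6,zt);print('edges',loc(L),loc(Rr))
r=[atz(c,285+x/8,105+yy/8,zt+.028) for x,yy in [(0,0)]]
th=atz(c,285+360/8,105+199/8,.084);print('thin',th.round(4),loc(th))
dm=atz(c,285+362/8,530/8,.074);print('dome',dm.round(4),loc(dm))
tk=atz(c,285+367/8,100/8,.078);print('thick low edge',tk.round(4),loc(tk))
a=lambda v:np.degrees(np.arctan2(v[1],v[0]))
print('axis',a(dm-th)-90,a(tk-th)-90,np.linalg.norm((dm-th)[:2]))
E
```

```text
bighole tool x,y mm 40.8 np.float64(0.8) 0.015887108456253476
edges 55.1 np.float64(-28.5) 55.1 np.float64(30.6)
thin [ 0.4986 -0.0141  0.084 ] 55.8 np.float64(6.4)
dome [0.5042 0.0259 0.074 ] 96.2 np.float64(6.5)
thick low edge [0.5085 0.0568 0.078 ] 127.4 np.float64(6.6)
axis -7.9970204342601505 -7.9759482641364485 0.040381748332992774
```

Emit:
step_arm(squeeze=45, steps=[{"gripper":-1,"tx":0.03,"ty":0.002,"tz":0,"twist":0.003},{"gripper":-1,"tx":0.035,"ty":0.002,"tz":0,"twist":0},{"gripper":-1,"tx":0.0305,"ty":0.0018,"tz":0.005,"twist":0},{"gripper":-1,"tx":0,"ty":0,"tz":0.015,"twist":0},{"gripper":-1,"tx":0,"ty":0,"tz":0.014,"twist":0},{"gripper":-1,"tx":0,"ty":0,"tz":0,"twist":0},{"gripper":-1,"tx":0,"ty":0,"tz":0,"twist":0},{"gripper":-1,"tx":0,"ty":0,"tz":0,"twist":0}])

```text
t: 11.25
ee_pos: [0.5042, 0.0242, 0.1194]
tcp_rot: [[0.14, 0.99, 0.001], [0.99, -0.14, -0.0], [0.0, 0.001, -1.0]]
ft_force: [-0.4, 0.4, -3.0]
width: 0.022
```

```bash
python3 - <<'E'
from h import *
o=bot.get_obs(); R=o['tcp_rot'];print(o['t'],o['ee_pos'],np.degrees(np.arctan2(R[1][1],R[0][1])),o['ft_force'])
c=cap('wrist','wrist9');cap('side','side9');cap('scene','scene9')
crop('wrist9',230,60,410,290,3.2,'w9a');crop('side9',270,170,370,270,7,'s9a');crop('scene9',280,200,380,300,7,'c9a')
E
```

```text
11.25 [0.50421293 0.02420238 0.11939729] -8.074182393660115 [-0.40153597  0.38652331 -3.02710663]
```

View pics/w9a.png

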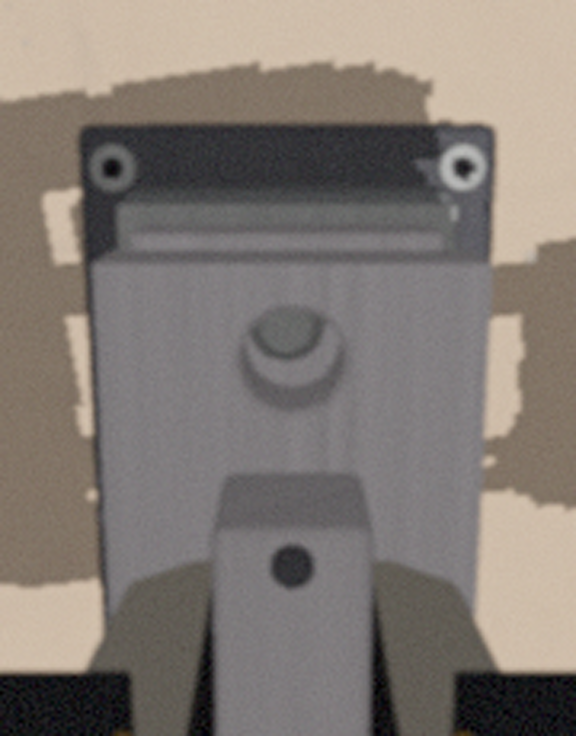

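View pics/s9a.png

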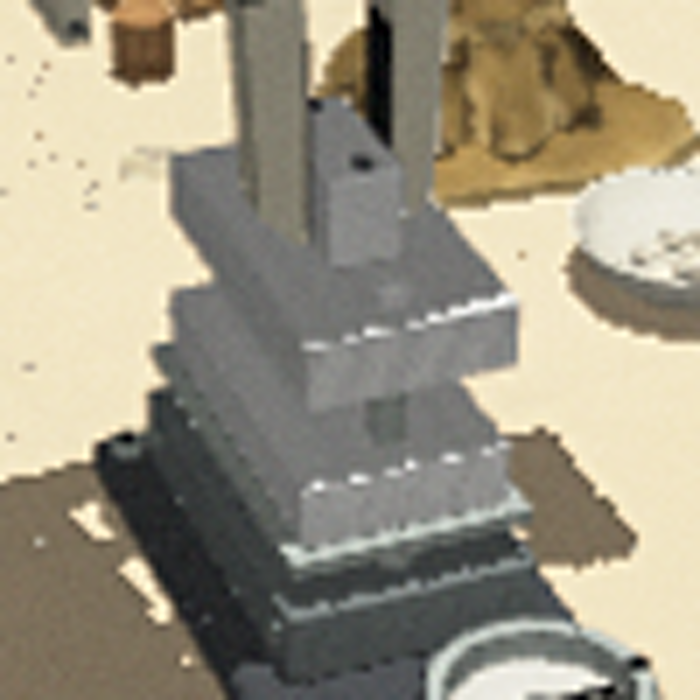

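View pics/c9a.png

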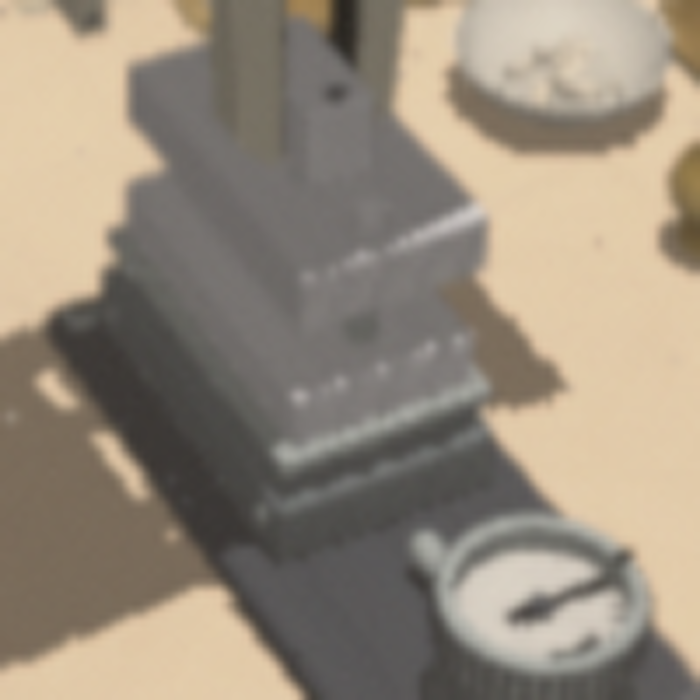

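```bash
python3 - <<'E'
from h import *
crop('wrist9',290,140,350,200,12,'w9b')
c=load('wrist9');tcp=np.array([.5042,.0242,.1194]);y=np.radians(-8.07)
ey=np.array([np.cos(y),np.sin(y),0]);ex=np.array([-np.sin(y),np.cos(y),0])
loc=lambda p:(((p-tcp)@ex*1000).round(1),((p-tcp)@ey*1000).round(1))
print('hole',loc(atz(c,230+293/3.2,60+358/3.2,.1168)))
for z in (.084,.09): print('dowel x',loc(atz(c,230+288/3.2,60+330/3.2,z)),'low edge',loc(atz(c,230+288/3.2,60+357/3.2,z)))
# overlay
for name in ['wrist9','side9','scene9']:
    cc=load(name); im=cv2.imread(f'pics/{name}.png'); im=cv2.resize(im,None,fx=4,fy=4,interpolation=cv2.INTER_CUBIC)
    print(name)
E
```

```text
hole (np.float64(40.9), np.float64(0.8))
dowel x (np.float64(39.5), np.float64(0.0)) low edge (np.float64(34.5), np.float64(0.0))
dowel x (np.float64(40.5), np.float64(0.0)) low edge (np.float64(35.7), np.float64(0.0))
wrist9
side9
scene9
```

View pics/w9b.png

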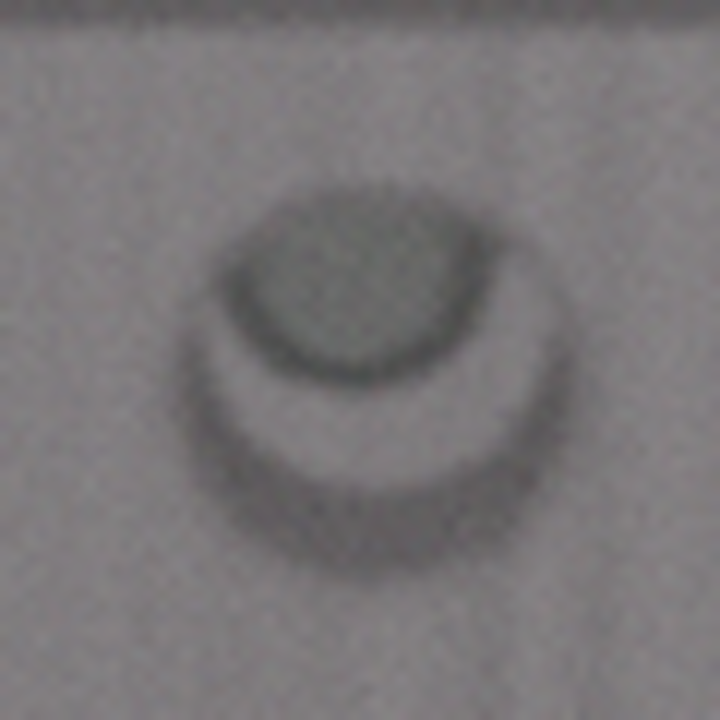

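```bash
python3 - <<'E'
from h import *
c=load('wrist9');tcp=np.array([.5042,.0242,.1194]);y=np.radians(-8.07)
ey=np.array([np.cos(y),np.sin(y),0]);ex=np.array([-np.sin(y),np.cos(y),0])
loc=lambda p:(((p-tcp)@ex*1000).round(1),((p-tcp)@ey*1000).round(1))
g=lambda p,z: loc(atz(c,290+p[0]/12,140+p[1]/12,z))
print('hole top',g((375,381),.1168),'hole bot',g((377,315),.0968),'tip',g((358,250),.09),'tip bottom edge',g((358,360),.09))
print(g((175,381),.1168),g((575,381),.1168),g((375,185),.1168),g((375,578),.1168), g((377,490),.0968))
print('tip l/r',g((245,260),.09),g((472,260),.09))
E
```

```text
hole top (np.float64(41.0), np.float64(0.7)) hole bot (np.float64(40.0), np.float64(0.8)) tip (np.float64(41.8), np.float64(-0.1)) tip bottom edge (np.float64(36.6), np.float64(-0.1))
(np.float64(41.0), np.float64(-7.5)) (np.float64(41.0), np.float64(8.8)) (np.float64(49.0), np.float64(0.7)) (np.float64(32.7), np.float64(0.7)) (np.float64(31.9), np.float64(0.8))
tip l/r (np.float64(41.4), np.float64(-5.4)) (np.float64(41.4), np.float64(5.3))
```

Emit:
step_arm(squeeze=45, steps=[{"gripper":-1,"tx":0.001,"ty":-0.0008,"tz":0,"twist":0},{"gripper":-1,"tx":0,"ty":0,"tz":0.003,"twist":0},{"gripper":-1,"tx":0,"ty":0,"tz":0.003,"twist":0},{"gripper":-1,"tx":0,"ty":0,"tz":0.002,"twist":0},{"gripper":-1,"tx":0,"ty":0,"tz":0.002,"twist":0},{"gripper":-1,"tx":0,"ty":0,"tz":0,"twist":0}])

```text
t: 12.0
ee_pos: [0.503, 0.0252, 0.1083]
tcp_rot: [[0.141, 0.99, -0.001], [0.99, -0.141, 0.0], [-0.0, -0.001, -1.0]]
ft_force: [0.1, 0.0, -3.4]
width: 0.0219
```

Emit:
step_arm(squeeze=45, steps=[{"gripper":-1,"tx":0,"ty":0,"tz":0.002,"twist":0},{"gripper":-1,"tx":0,"ty":0,"tz":0.002,"twist":0},{"gripper":-1,"tx":0,"ty":0,"tz":0,"twist":0}])

```text
t: 12.3
ee_pos: [0.503, 0.0252, 0.1044]
tcp_rot: [[0.141, 0.99, -0.0], [0.99, -0.141, 0.0], [-0.0, -0.0, -1.0]]
ft_force: [-0.2, -0.1, -3.5]
width: 0.0214
```

```bash
python3 - <<'E'
from h import *
o=bot.get_obs(); R=o['tcp_rot'];print(o['t'],o['ee_pos'],np.degrees(np.arctan2(R[1][1],R[0][1])),o['ft_force'],o['torque'])
c=cap('wrist','wrist10');cap('side','side10')
crop('wrist10',290,140,350,200,10,'w10b');crop('side10',270,170,370,270,7,'s10a')
E
```

```text
12.3 [0.50302305 0.02519212 0.10437228] -8.079163008362649 [-0.19960852 -0.07436195 -3.4644078 ] [-0.03237378 -0.02246408 -0.03147759]
```

View pics/w10b.png

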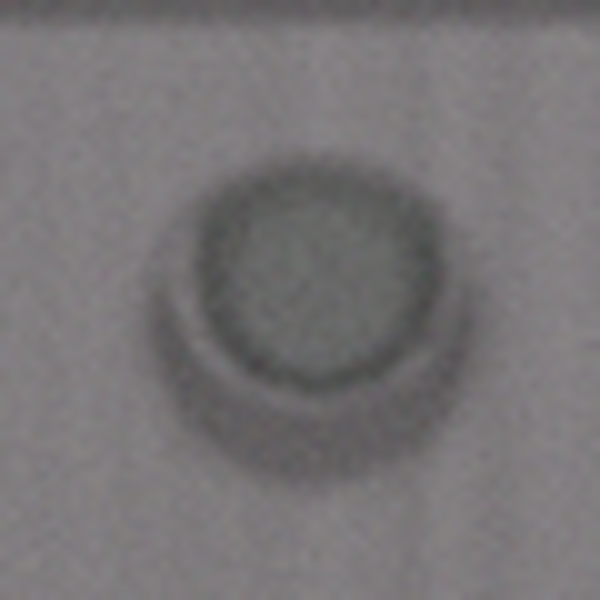

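View pics/s10a.png

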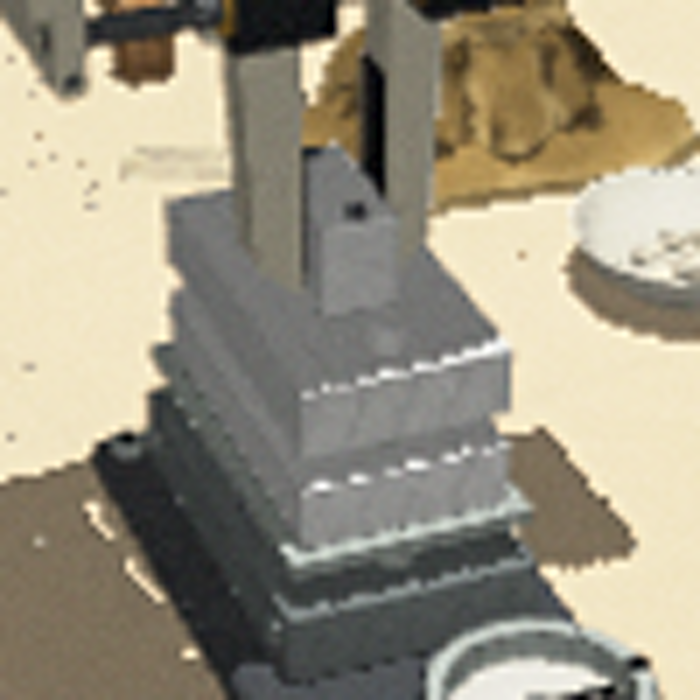

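Emit:
step_arm(squeeze=50, steps=[{"gripper":-1,"tx":0,"ty":0,"tz":0.002,"twist":0},{"gripper":-1,"tx":0,"ty":0,"tz":0.002,"twist":0},{"gripper":-1,"tx":0,"ty":0,"tz":0.002,"twist":0},{"gripper":-1,"tx":0,"ty":0,"tz":0.002,"twist":0},{"gripper":-1,"tx":0,"ty":0,"tz":0.001,"twist":0},{"gripper":-1,"tx":0,"ty":0,"tz":0,"twist":0},{"gripper":-1,"tx":0,"ty":0,"tz":0,"twist":0}])

```text
t: 13.1
ee_pos: [0.5032, 0.0252, 0.0956]
tcp_rot: [[0.141, 0.99, 0.0], [0.99, -0.141, -0.0], [0.0, 0.0, -1.0]]
ft_force: [1.0, 0.6, -3.2]
width: 0.0216
```

Emit:
step_arm(squeeze=50, steps=[{"gripper":-1,"tx":0,"ty":0,"tz":0.001,"twist":0},{"gripper":-1,"tx":0,"ty":0,"tz":0.001,"twist":0},{"gripper":-1,"tx":0,"ty":0,"tz":0.001,"twist":0},{"gripper":-1,"tx":0,"ty":0,"tz":0,"twist":0},{"gripper":-1,"tx":0,"ty":0,"tz":0,"twist":0}])

```text
t: 13.6
ee_pos: [0.5033, 0.0252, 0.0928]
tcp_rot: [[0.14, 0.99, 0.0], [0.99, -0.14, -0.0], [0.0, 0.0, -1.0]]
ft_force: [-1.2, -0.1, 1.0]
width: 0.0217
```

Emit:
step_arm(squeeze=50, steps=[{"gripper":-1,"tx":0,"ty":0,"tz":0.001,"twist":0},{"gripper":-1,"tx":0,"ty":0,"tz":0.001,"twist":0},{"gripper":-1,"tx":0,"ty":0,"tz":0.001,"twist":0},{"gripper":-1,"tx":0,"ty":0,"tz":0.0003,"twist":0},{"gripper":-1,"tx":0,"ty":0,"tz":0,"twist":0},{"gripper":-1,"tx":0,"ty":0,"tz":0,"twist":0},{"gripper":-1,"tx":0,"ty":0,"tz":0,"twist":0}])

```text
t: 14.3
ee_pos: [0.5033, 0.0252, 0.0898]
tcp_rot: [[0.141, 0.99, 0.0], [0.99, -0.141, -0.0], [0.0, 0.0, -1.0]]
ft_force: [-2.6, 0.2, 9.1]
width: 0.022
```

```bash
python3 - <<'E'
from h import *
o=bot.get_obs(); print(o['t'],o['ee_pos'],o['ft_force'],o['torque'],o['width'])
cap('side','side11');cap('scene','scene11')
crop('side11',270,180,390,300,6,'s11a');crop('side11',322,248,372,288,14,'s11b');crop('scene11',280,200,400,320,6,'c11a')
E
```

```text
14.3 [0.50332323 0.02516851 0.08980617] [-2.63035587  0.2292201   9.07778651] [ 0.05151387  0.58220851 -0.06563379] 0.022038531733896527
```

View pics/s11a.png

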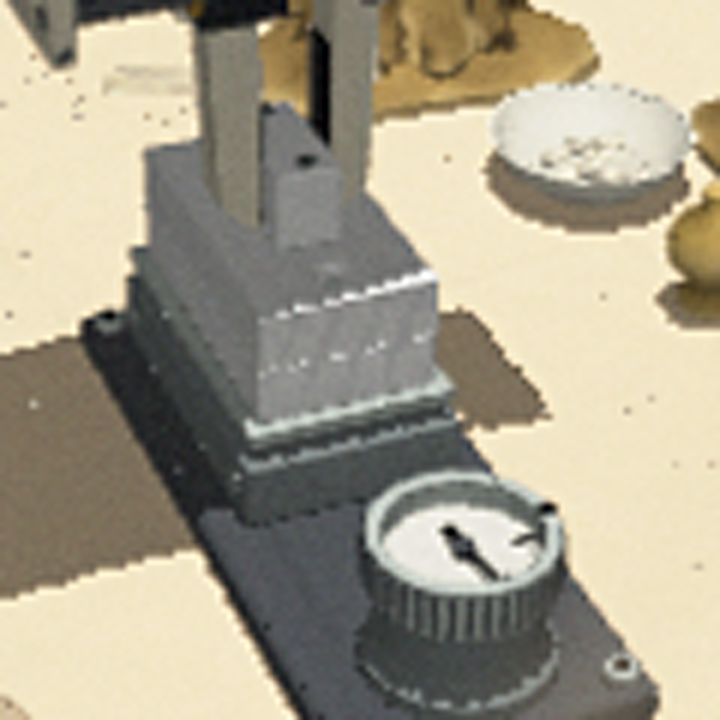

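View pics/s11b.png

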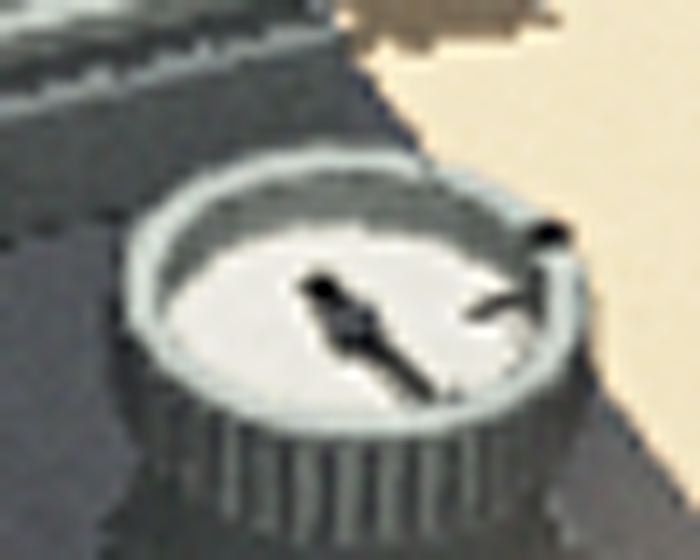

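View pics/c11a.png

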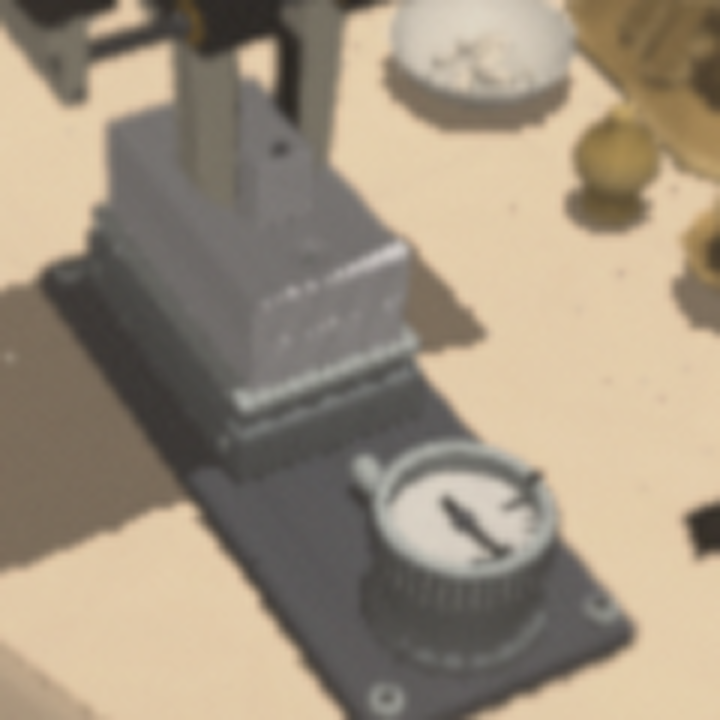

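```bash
python3 - <<'E'
from h import *
a=lambda v:np.degrees(np.arctan2(v[1],v[0]))
s=load('side11');f=lambda p,z=.053: atz(s,322+p[0]/14,248+p[1]/14,z)
print('side ptr',a(f((437,395))-f((318,285))),a(f((437,395))-f((350,328))),np.linalg.norm(f((437,395))-f((350,328))),'tick',a(f((525,298),.051)-f((470,318),.051)))
c=load('scene11');g=lambda p,z=.053: atz(c,280+p[0]/6,200+p[1]/6,z)
print('scene ptr',a(g((505,555))-g((448,500))),'hub-tip',a(g((505,555))-g((462,515))),'tick',a(g((530,492),.051)-g((508,508),.051)))
o=bot.get_obs();print(o['t'],o['ee_pos'],o['ft_force'])
E
```

```text
side ptr -87.41799753617362 -82.07201889548791 0.016357535424145662 tick -0.6064508748740004
scene ptr -91.28091654573576 hub-tip -90.16937893081298 tick 6.276625120245321
14.4 [0.50330807 0.02517609 0.08979451] [-3.15651995  0.09047553  8.90285375]
```

Emit:
step_arm(squeeze=50, steps=[{"gripper":-1,"tx":0,"ty":0,"tz":0.0002,"twist":0},{"gripper":-1,"tx":0,"ty":0,"tz":0,"twist":0},{"gripper":-1,"tx":0,"ty":0,"tz":0,"twist":0},{"gripper":-1,"tx":0,"ty":0,"tz":0,"twist":0},{"gripper":-1,"tx":0,"ty":0,"tz":0,"twist":0},{"gripper":-1,"tx":0,"ty":0,"tz":0,"twist":0},{"gripper":-1,"tx":0,"ty":0,"tz":0,"twist":0},{"gripper":-1,"tx":0,"ty":0,"tz":0,"twist":0},{"gripper":-1,"tx":0,"ty":0,"tz":0,"twist":0},{"gripper":-1,"tx":0,"ty":0,"tz":0,"twist":0}])

```text
t: 15.4
ee_pos: [0.5033, 0.0252, 0.0896]
tcp_rot: [[0.141, 0.99, 0.0], [0.99, -0.141, -0.0], [0.0, 0.0, -1.0]]
ft_force: [-3.7, 0.2, 8.7]
width: 0.0218
```

```bash
python3 - <<'E'
from h import *
cap('side','side12');cap('scene','scene12')
crop('side12',322,248,372,288,14,'s12b');crop('scene12',335,265,380,305,14,'c12a')
o=bot.get_obs();print(o['t'],o['ee_pos'],o['ft_force'],o['width'])
E
```

```text
15.5 [0.503317   0.02517347 0.08964187] [-2.6206478   0.05089195  9.51410893] 0.021823429591895194
```

View pics/s12b.png

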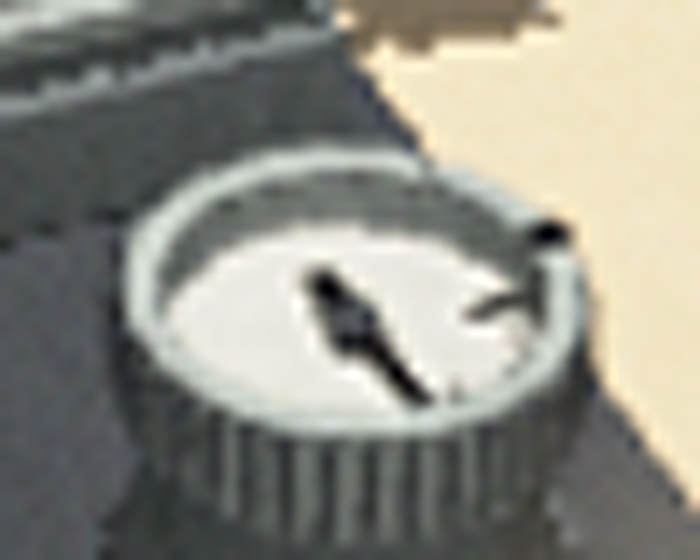

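View pics/c12a.png

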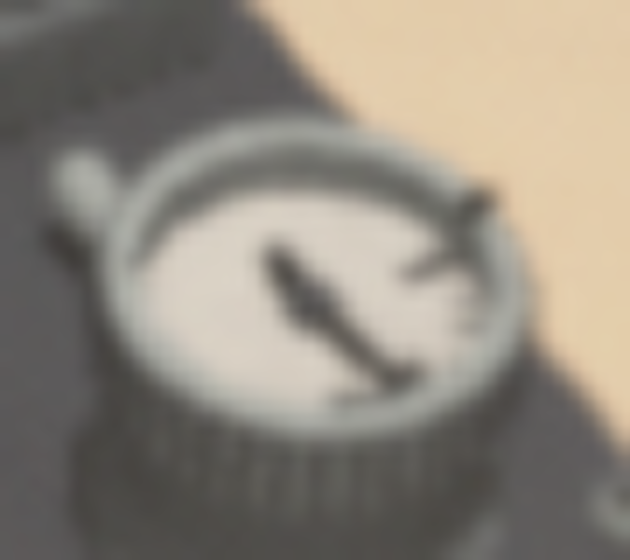

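```bash
python3 - <<'E'
from h import *
print(bot.finish_job()); o=bot.get_obs();print(o['t'],o['ee_pos'],o['ft_force'],o['width'])
E
```

```text
the job is handed in; nothing more can be done
None
the job is handed in; nothing more can be done
```

The job is handed in at about 15.5 s, with the arm still gripping the mould and pressing it down; no verdict came back.

- **Bezel:** I gripped it, turned it clockwise 55.3° and let go. From above, the zero block was at -8.0° and the pointer at about -7.1° along its tip (-5.5° along its tail), so they agree to within about 1 to 2.5°.
- **Mould:** I gripped the upper half by its rib and lined the big hole up with the thick dowel. A final camera check moved it about 1 mm before it went on. It slid down without any contact force. The side and scene pictures show the faces closed with no gap.
- **Press:** The last reading was +9.5 N at the wrist. Adding the roughly 3.5 N weight of the mould puts about 13 N on the spring, or about 5.1 mm, which is inside the 3.5 to 6.5 mm band. Over the last second of holding it was steady, at 8.7 to 9.5 N, with the height within 0.2 mm.
- **Pointer:** In the last scene picture it crosses the thick black band. Just before a final 0.2 mm of press, I measured it about 80° clockwise of zero, which is about 4.7 mm.

**Disagreements and leftovers:**
- The two cameras gave pointer angles from -82° to -91°, because the front rim hides part of the tip. All of these lie in the band.
- A side force of about 3 N in -x stayed on the wrist while pressing.
- The first move call was refused for missing keys, and nothing moved.
- I did not touch the other things on the table.

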